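Lift the gold drill plate off its locating pins

TASK

Take the gold drill plate off its blue fixture: lift it by its handle straight up along the two locating pins, keeping it level so that it does not cock or jam, and lay it flat in the middle of the green mat, setting it down rather than dropping it. Leave the grey plate seated on its own fixture.

Things in the scene. Friction and masses are not known exactly. Their poses are not given: they have to be found in the camera images.
- gold_grip (a point): Centre of the black handle bar on the gold plate (90 x 140 x 8 mm along its x, y, z; about 0.4 kg), 44 mm above the plate's underside. The bar is 16 mm wide (x), 64 mm long (y), 20 mm high, on two legs over the plate's middle, 26 mm clear below it: pinch it from above across the 16 mm. z is up when the plate lies flat. Starts fully home on its fixture, this point 84 mm above the table.
- gold_fixture: Fixed blue block under the gold plate, 120 x 160 x 40 mm (x, y, z), origin at the middle of its underside, on the table, axes as the plate's. Two upright steel pins, 10 mm diameter, at 52 mm either side of the middle along y, stand 32 mm above its top (tips 72 mm above the table), in 14 mm through holes of the plate: the plate is free once its underside is above the tips.
- grey_grip (a point): The same point on a grey plate of the same shape and size, seated on a second, identical blue fixture: to be left there. Its handle's top is 94 mm above the table.
- mat_top (a point): Middle of the upper face of the fixed dark green mat, 200 x 180 mm (x by y), 6 mm thick, on the table; z up. With the gold plate flat on the mat, its handle centre is 44 mm above this point.
Mind the look-alikes: they are no part of the job. Leave any pink or red look-alike of the part that bears gold_grip alone.

How it is judged:
On the way, in this order (a step that is already met when the one before it is completed fails the run):
1. the gold plate is level and clear above the pins (height (world z) of gold_grip above 0.125 m and angle between gold_grip's own z axis and vertical below 0.2 rad), for 0.1 s.
2. the gold plate is brought down to the mat while still held (height (world z) of gold_grip below 0.068 m and horizontal distance between gold_grip and mat_top below 0.05 m and contact force between the fingers and gold_plate above 0.5 N), for 0.04 s.
At the end, for the whole second after the job is handed in: The gold plate lies flat and at rest on the green mat, its middle within 40 mm of the mat's middle, after being lifted clear of the pins and lowered to within about 18 mm of the mat while held; the grey plate is still on its fixture (horizontal distance between gold_grip and mat_top below 0.04 m and height (world z) of gold_grip below 0.058 m and angle between gold_grip's own z axis and vertical below 0.1 rad and linear speed of gold_plate below 0.02 m/s and distance of grey_grip from where it was at the start of the episode below 0.015 m); the robot touches nothing.
It fails at once if the gold plate is tilted by more than 15 degrees (angle between gold_grip's own z axis and vertical above 0.262 rad).
It fails at once if the grey plate is moved by more than 15 mm (distance of grey_grip from where it was at the start of the episode above 0.015 m).
It also fails if it takes over 46 s, if anything falls off the work surface, if the arm or the gripper's body presses on something with over 40 N, if the wrist force passes 120 N, or if a joint passes its speed limit or range.

ROBOT

A 6-joint arm with a two-finger parallel gripper is mounted at the origin on the work surface. World frame = base frame: x ahead of the robot, y to its left, z up, the work surface at z = 0. Lengths are in m, angles in rad, forces in N, time in s.
With the tool pointing down it reaches from about 0.3 to 0.875 m from the base axis. Payload 4.2 kg.
Tool frame: the origin (TCP) lies at the very end of the fingers, on their centre line; the grasp point (between the pads) lies 19 mm behind it; z points along the fingers, y is the direction in which the jaws open and shut (so a half turn about z gives the same grasp; the last joint's range is limited). The gripper opens to 85 mm and grips with 20 to 120 N. Pads are 22 mm wide; open, the fingers measure 114 mm over their backs; the gripper's body (76 mm by 85 mm) begins 54 mm behind the grasp point. The pads swing forward as they close: fully open they stand 13 mm farther back than shut.
Start: joints at [1.263, 0.32, 1.565, -0, 1.257, -0.02], TCP at [0.163, 0.551, 0.231] pointing down, gripper open.
Joint ranges: [-3.11, 3.11], [-0.84, 2.01], [0.21, 2.61], [-1.34, 4.49], [0.05, 2.63], [-2.56, 2.56]. Speed limits (rad/s): [2.57, 2.57, 3.14, 3.14, 3.14, 3.14].

INTERFACE

Orientations are given as a rotation vector (axis times angle).
In Python, from cell import ctrl gives the robot as it stands.
- The arm moves only by the tool jog_arm, never from a script. Its argument "rows" is a list that holds one entry, the list of rows, each a list of 4 numbers: the shift along the tool's x, y, z normalised to -1 to 1, where 1 is 0.06 m, then the turn about the tool's z normalised to -1 to 1, where 1 is 0.08 rad. A call has 1 to 8 rows; each row shifts and turns the commanded pose from where the row before left it, along the tool's axes as they then stand; what a row does not reach is not made up. A row lasts 1/8 s, in which the tool goes at most 62.5 mm and 10.7 degrees, less where a joint would pass 70% of its speed; a pose out of reach is approached as far as the arm can. A call with a number of a shift or a turn outside -1 to 1 is refused whole. A call with a gripper value outside its range is refused whole. "hand" is the closure in counts, from 0 (fully open) to 255 (shut), set as the call begins (left out, the last holds). The fingers move at their own pace and stop on an object; the grip force is fixed at half the most. Time passes only in rows, so rows that do not move let the fingers close. It gives the time, the measured TCP pose, the force and the opening at its end, in the units of the state.
- ctrl.read_state(): the state, without advancing time (a new reading comes with each control period).
- ctrl.capture(name): name is "side" or "top" or "wrist"; returns a dict with "frame" (400x640x3 uint8, blue, green, red), "intrinsics" (3x3 intrinsics, pixels), "R" (3x3) and "t" (3): a world point X has camera coordinates R X + t. Camera axes: x right, y down, z forward; pixel columns grow to the right and rows downward; lengths in m; the calibration is good to about 2 mm. A picture is of the moment at which its call begins. There is no depth.
- ctrl.close_job(): hands the job in, once; it reports no verdict.
The state is a dict: "time": time; "q": joint angles; "qvel": joint speeds; "tau": joint torques, N m; "tcp_pos": TCP position; "eef_rot": TCP orientation; "wrist_force": force on the tool from outside, world axes, zero at the start; "wrist_torque": the same for the moment, N m; "gripper_width": opening from 0.0 (shut) to 1.0 (fully open).
Only numpy, scipy, OpenCV 4.12 (cv2) and the standard library are available. Lean on these libraries where they do the work, as an engineer would, in place of code of your own. Each camera call takes 0.05 s, during which the arm holds its last target. There are 200 camera calls.

## Working session

There is one attempt and no reset: what is moved stays moved. The work goes in short steps, Python scripts to look and compute and a tool call to move; the robot and the scene stay as the last step left them, time stands still between calls to the robot, and variables do not carry over. Pictures are saved under pics/ and viewed, on a budget of 10 in all, crops included, one or two more only if the job needs it, and the job is handed in when it is done.

Besides the shell and the picture viewer there is one more tool, called in YAML: its name, and indented under it one key for each argument. jog_arm: Moves the arm, as the interface text tells. Its arguments: {"type":"object","properties":{"rows":{"type":"array"},"hand":{"type":"number"}},"required":["rows"]}

```bash
mkdir -p pics; python3 - <<'E'
from cell import ctrl
import cv2,pickle
s=ctrl.read_state();print(s['tcp_pos'],s['eef_rot'],s['time'])
d={}
for n in ('top','side'):
    d[n]=ctrl.capture(n);cv2.imwrite(f'pics/{n}0.png',d[n]['frame']);print(n,d[n]['R'].round(3),d[n]['t'].round(3),d[n]['intrinsics'].round(1))
pickle.dump(d,open('d0.pkl','wb'))
E
```

```text
[0.16304499 0.55091005 0.23049118] [-4.50441139e-01 -3.10881983e+00  2.69742714e-03] 0.0
top [[-0.012 -1.    -0.02 ]
 [-0.987  0.015 -0.16 ]
 [ 0.161  0.018 -0.987]] [-0.086  0.574  1.43 ] [[484.    0.  323.9]
 [  0.  484.  200.3]
 [  0.    0.    1. ]]
side [[ 0.832 -0.555  0.013]
 [-0.354 -0.549 -0.757]
 [ 0.427  0.625 -0.653]] [-0.55   0.219  1.055] [[504.4   0.  319.7]
 [  0.  504.4 199.9]
 [  0.    0.    1. ]]
```

View pics/top0.png

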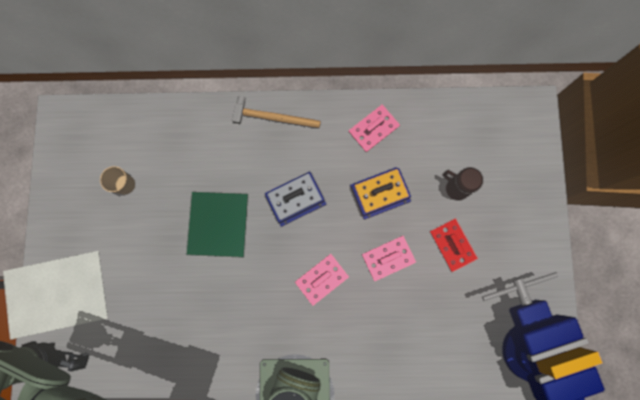

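View pics/side0.png

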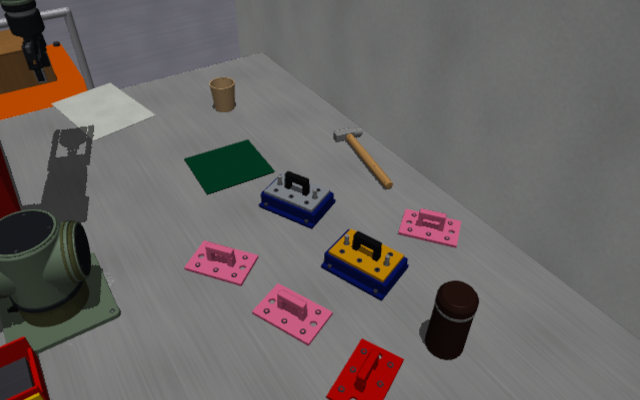

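Top view: gold plate at about (380,190) with its handle, grey plate at (295,197), mat at (218,225). The side view shows the gold plate at (365,255) and the mat at (228,166). Next I measure these.

```bash
cat > h.py <<'E'
import cv2,numpy as np
def ray(c,p,z):
    d=c['R'].T@np.linalg.inv(c['intrinsics'])@[p[0],p[1],1.]; o=-c['R'].T@c['t']
    return o+d*(z-o[2])/d[2]
def big(m,near=None):
    cs=[k for k in cv2.findContours(m.astype(np.uint8),cv2.RETR_EXTERNAL,cv2.CHAIN_APPROX_NONE)[0] if cv2.contourArea(k)>20]
    if near is not None: return min(cs,key=lambda k:np.hypot(*(k.reshape(-1,2).mean(0)-near)))
    return max(cs,key=cv2.contourArea)
def rect(c,k,z):
    P=np.array([ray(c,p,z)[:2] for p in k.reshape(-1,2)])
    (x,y),wh,a=cv2.minAreaRect((P*1000).astype(np.float32))
    return np.round([x,y,*wh,a],1)
def masks(c):
    f=c['frame'];h,s,v=cv2.split(cv2.cvtColor(f,cv2.COLOR_BGR2HSV))
    gold=(h>12)&(h<30)&(s>130)&(v>120); green=(h>60)&(h<90)&(s>120)
    dark=(v<50)
    return gold,green,dark
E
python3 - <<'E'
from h import *
import pickle
d=pickle.load(open('d0.pkl','rb'))
for n,g,gh in (('top',(380,190),(382,188)),('side',(365,250),(367,246))):
    c=d[n];gold,green,dark=masks(c)
    G=big(gold,g);M=big(green)
    print(n,'gold',rect(c,G,.048),'mat',rect(c,M,.006))
    hull=np.zeros(gold.shape,np.uint8);cv2.drawContours(hull,[cv2.convexHull(G)],-1,1,-1)
    H=big(dark&((hull>0) if n=='top' else True),gh);print(' handle',rect(c,H,.094),H.reshape(-1,2).mean(0),cv2.boundingRect(H))
    q=np.hstack([cv2.resize(c['frame'][p[1]-30:p[1]+30,p[0]-40:p[0]+40],(400,300),interpolation=0) for p in [g]]);cv2.imwrite(f'pics/c_{n}.png',q)
cv2.imwrite('pics/c.png',np.hstack([cv2.imread('pics/c_top.png'),cv2.imread('pics/c_side.png')]))
E
```

```text
top gold [ 600.3 -268.3   89.5  138.4   20.4] mat [500.4 235.1 116.4 128.4  68.1]Traceback (most recent call last):
  File "<stdin>", line 9, in <module>
  File "h.py", line 7, in big
    if near is not None: return min(cs,key=lambda k:np.hypot(*(k.reshape(-1,2).mean(0)-near)))
                                ~~~^^^^^^^^^^^^^^^^^^^^^^^^^^^^^^^^^^^^^^^^^^^^^^^^^^^^^^^^^^^
ValueError: min() iterable argument is empty
```

```bash
python3 - <<'E'
from h import *
import pickle
d=pickle.load(open('d0.pkl','rb'))
for n,g,m in (('top',(380,190),(218,225)),('side',(365,250),(228,166))):
    c=d[n];gold,_,_=masks(c);hsv=cv2.cvtColor(c['frame'],cv2.COLOR_BGR2HSV)
    print(n,hsv[m[1],m[0]])
    green=cv2.inRange(hsv,(65,120,20),(95,255,120))>0
    b=c['frame'].max(2)<65
    print('gold',rect(c,big(gold,g),.048),'mat',rect(c,big(green,m),.006),ray(c,m,.006))
    w=np.zeros(gold.shape,bool)
    if n=='top': w[178:202,366:396]=1
    else: w[228:262,348:386]=1
    H=big(b&w,g);print(' handle',rect(c,H,.094),H.reshape(-1,2).mean(0),cv2.boundingRect(H))
    q=cv2.resize(c['frame'][g[1]-30:g[1]+30,g[0]-40:g[0]+40],(400,300),interpolation=0);cv2.imwrite(f'pics/c_{n}.png',q)
cv2.imwrite('pics/c.png',np.hstack([cv2.imread('pics/c_top.png'),cv2.imread('pics/c_side.png')]))
E
```

```text
top [ 75 123  87]
gold [ 600.3 -268.3   89.5  138.4   20.4] mat [503.7 241.5 169.9 162.9   1.9] [0.50571086 0.23842675 0.006     ]Traceback (most recent call last):
  File "<stdin>", line 13, in <module>
  File "h.py", line 7, in big
    if near is not None: return min(cs,key=lambda k:np.hypot(*(k.reshape(-1,2).mean(0)-near)))
                                ~~~^^^^^^^^^^^^^^^^^^^^^^^^^^^^^^^^^^^^^^^^^^^^^^^^^^^^^^^^^^^
ValueError: min() iterable argument is empty
```

```bash
python3 - <<'E'
from h import *
import pickle
d=pickle.load(open('d0.pkl','rb'))
for n,g,m in (('top',(380,190),(218,225)),('side',(365,250),(228,166))):
    c=d[n];gold,_,_=masks(c);hsv=cv2.cvtColor(c['frame'],cv2.COLOR_BGR2HSV)
    green=cv2.inRange(hsv,(60,80,20),(95,255,140))>0
    b=(c['frame'].max(2)<90).astype(np.uint8)
    w=np.zeros(gold.shape,bool)
    if n=='top': w[178:202,366:396]=1
    else: w[228:262,348:386]=1
    print(n,'gold',rect(c,big(gold,g),.048),'mat',rect(c,big(green,m),.006),(b*w).sum())
    ys,xs=np.nonzero(b*w);H=np.stack([xs,ys],1);print(' handle',rect(c,H,.094),H.mean(0))
    q=cv2.resize(c['frame'][g[1]-30:g[1]+30,g[0]-40:g[0]+40],(400,300),interpolation=0);cv2.imwrite(f'pics/c_{n}.png',q)
cv2.imwrite('pics/c.png',np.hstack([cv2.imread('pics/c_top.png'),cv2.imread('pics/c_side.png')]))
E
```

```text
top gold [ 600.3 -268.3   89.5  138.4   20.4] mat [510.  241.8 173.5 193.4  86.9] 94
 handle [ 603.6 -261.9   29.9   63.6   21.2] [381.44680851 188.57446809]
side gold [ 602.7 -269.    90.   140.    20.2] mat [512.1 240.2 182.2 198.9  86.8] 542
 handle [ 586.9 -283.3   90.9   74.2   57. ] [366.34501845 245.17343173]
```

View pics/c.png

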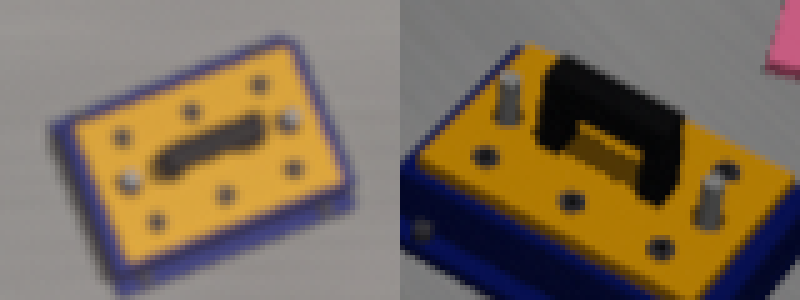

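Both views agree on the plates. Gold is at (0.602,-0.269) with its x axis at 20.3°. The mat is at (0.511,0.241) at -3.2°. The crop shows the handle intact between the pins. I'll move over at the current height, then turn the tool.

jog_arm:
  rows:
    - [[-0.68,-0.69,0,0],[-0.68,-0.69,0,0],[-0.68,-0.69,0,0],[-0.68,-0.69,0,0],[-0.68,-0.69,0,0],[-0.68,-0.69,0,0],[-0.68,-0.69,0,0],[-0.68,-0.69,0,0]]
  hand: 0

```text
time: 1.1
tcp_pos: [0.3826, 0.1394, 0.2312]
eef_rot: [0.45, 3.109, 0.0]
wrist_force: [1.1, -0.1, 1.0]
gripper_width: 0.999
```

jog_arm:
  rows:
    - [[-0.68,-0.69,0,0],[-0.68,-0.69,0,0],[-0.68,-0.69,0,0],[-0.68,-0.69,0,0],[-0.68,-0.69,0,0],[-0.68,-0.69,0,0],[-0.68,-0.69,0,0],[-0.68,-0.69,0,0]]

```text
time: 2.1
tcp_pos: [0.6016, -0.2708, 0.2307]
eef_rot: [-0.451, -3.108, -0.001]
wrist_force: [0.4, 1.2, 0.3]
gripper_width: 0.996
```

jog_arm:
  rows:
    - [[0,0,0,0.95],[0,0,0,0.95],[0,0,0,0.95],[0,0,0,0.95],[0,0,0,0.95],[0,0,0,0.95],[0,0,0,0.95],[0,0,0,0.95]]

```text
time: 3.1
tcp_pos: [0.6009, -0.269, 0.2306]
eef_rot: [-1.364, -2.829, -0.0]
wrist_force: [-0.4, 0.5, -0.5]
gripper_width: 1.002
```

```bash
cat > go.py <<'E'
import sys,numpy as np
from cell import ctrl
from scipy.spatial.transform import Rotation as Ro
x,y,z,yaw=map(float,sys.argv[1:5])   # yaw deg = wanted heading of tool y, modulo half turn
s=ctrl.read_state();R=Ro.from_rotvec(s['eef_rot']).as_matrix()
h=np.degrees(np.arctan2(R[1,1],R[0,1]));dt=-((yaw-h+90)%180-90)
print('t',s['time'],'tcp',s['tcp_pos'].round(4),'tooly',h.round(2),'tilt',np.degrees(np.arccos(-R[2,2])).round(2),'F',np.round(s['wrist_force'],1),'w',s['gripper_width'],'q6',s['q'][5])
dw=np.array([x,y,z])-s['tcp_pos']
print('shift units tool xyz',(R.T@dw/.06).round(3),'turn units',(np.radians(dt)/.08).round(3))
Rz=R@Ro.from_rotvec([0,0,np.radians(dt)]).as_matrix();print('shift after turn',(Rz.T@dw/.06).round(3))
E
python3 go.py .602 -.2687 .231 20.3
```

```text
t 3.1 tcp [ 0.6009 -0.269   0.2306] tooly 38.53 tilt 0.08 F [-0.4  0.5 -0.5] w 1.0017287241393642 q6 -1.1108547822339012
shift units tool xyz [-0.008  0.018 -0.007] turn units 3.977
shift after turn [-0.002  0.019 -0.007]
```

jog_arm:
  rows:
    - [[0,0,0,0.99],[0,0,0,0.99],[0,0,0,0.99],[0,0.02,0,0.99],[0,0,0.5,0],[0,0,0.5,0],[0,0,0,0],[0,0,0,0]]

```text
time: 4.1
tcp_pos: [0.6028, -0.2688, 0.1722]
eef_rot: [1.789, 2.581, 0.0]
wrist_force: [-0.1, 0.4, 0.4]
gripper_width: 0.996
```

```bash
python3 go.py .602 -.2687 .065 20.3; python3 - <<'E'
from cell import ctrl
import cv2,pickle
c=ctrl.capture('wrist');cv2.imwrite('pics/w1.png',c['frame']);pickle.dump(c,open('w1.pkl','wb'))
E
```

```text
t 4.1 tcp [ 0.6028 -0.2688  0.1722] tooly 20.52 tilt 0.08 F [-0.1  0.4  0.4] w 0.9963606584124085 q6 -0.7952089176684566
shift units tool xyz [ 0.008 -0.013  1.786] turn units 0.049
shift after turn [ 0.008 -0.013  1.786]
```

View pics/w1.png

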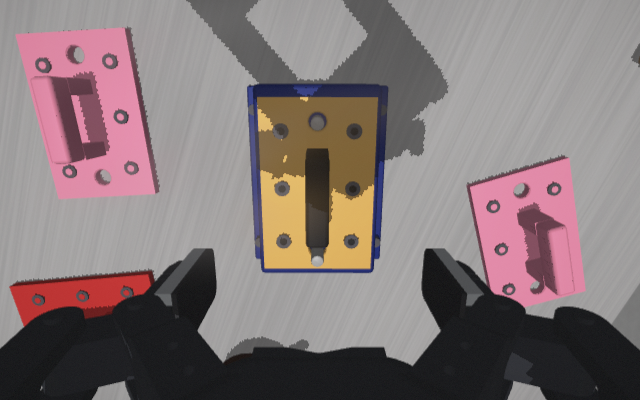

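The wrist view shows the bar at columns 306–329 and rows 149–247. It is parallel to the jaws and centred between the fingers (about 318). Next I check its centre along the bar.

```bash
python3 - <<'E'
from h import *
import pickle
c=pickle.load(open('w1.pkl','rb'));f=c['frame']
m=(f.max(2)<38).astype(np.uint8);w=np.zeros_like(m);w[140:250,295:340]=1
k=big(m*w,(317,200));print(cv2.boundingRect(k),cv2.minAreaRect(k))
x,y,W,h=cv2.boundingRect(k)
for p in ((x+W/2,y),(x+W/2,y+h),(x,y+h),(x+W,y+h)): print(p,ray(c,p,.094).round(4))
g,_,_=masks(c)
print((-c['R'].T@c['t']).round(3))
E
```

```text
Traceback (most recent call last):
  File "h.py", line 7, in big
    if near is not None: return min(cs,key=lambda k:np.hypot(*(k.reshape(-1,2).mean(0)-near)))
                                ~~~^^^^^^^^^^^^^^^^^^^^^^^^^^^^^^^^^^^^^^^^^^^^^^^^^^^^^^^^^^^
ValueError: min() iterable argument is empty
```

```bash
python3 - <<'E'
from h import *
import pickle
c=pickle.load(open('w1.pkl','rb'))
P=[ray(c,p,.094) for p in ((317.5,149),(317.5,247),(306,247),(329,247))]
print(np.round(P,4),(P[0]+P[1])/2,np.linalg.norm(P[0]-P[1]),np.linalg.norm(P[2]-P[3]))
E
```

```text
[[ 0.5902 -0.2336  0.094 ]
 [ 0.6138 -0.2971  0.094 ]
 [ 0.6063 -0.2999  0.094 ]
 [ 0.6212 -0.2943  0.094 ]] [ 0.60196154 -0.26535051  0.094     ] 0.06776545539841061 0.015915352324295858
```

jog_arm:
  rows:
    - [[0,-0.01,0.5,0.05],[0,0,0.5,0],[0,0,0.4,0],[0,0,0.25,0],[0,0,0.13,0],[0,0,0,0],[0,0,0,0]]

```text
time: 5.03
tcp_pos: [0.6023, -0.2691, 0.0655]
eef_rot: [1.794, 2.576, 0.001]
wrist_force: [-0.3, -0.5, -0.7]
gripper_width: 1.003
```

jog_arm:
  rows:
    - [[0,0,0,0],[0,0,0,0],[0,0,0,0],[0,0,0,0],[0,0,0,0],[0,0,0,0],[0,0,0,0],[0,0,0,0]]
  hand: 255

```text
time: 6.02
tcp_pos: [0.6017, -0.2688, 0.0647]
eef_rot: [1.795, 2.578, 0.0]
wrist_force: [-0.6, -0.1, 2.4]
gripper_width: 0.176
```

```bash
python3 go.py .602 -.2687 .065 20.3; python3 - <<'E'
from cell import ctrl
import cv2
c=ctrl.capture('side');cv2.imwrite('pics/s2.png',cv2.resize(c['frame'][180:320,270:470],(800,560)))
E
```

```text
t 6.025 tcp [ 0.6017 -0.2688  0.0647] tooly 20.3 tilt 0.01 F [-0.6 -0.1  2.4] w 0.17609038631162957 q6 -0.7918952567636027
shift units tool xyz [ 0.001  0.006 -0.005] turn units -0.0
shift after turn [ 0.001  0.006 -0.005]
```

View pics/s2.png

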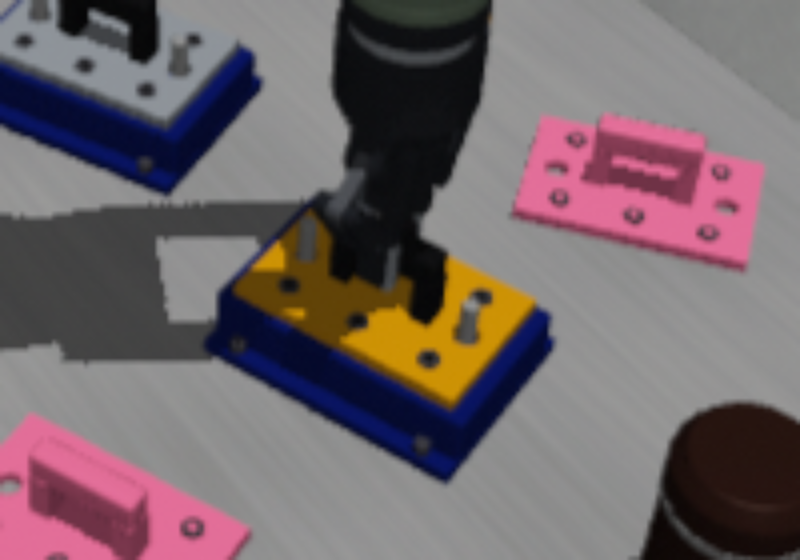

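The fingers hold the bar: width 0.176 is about 15 mm, and the picture shows the pads on the handle around (380,270). I'll lift slowly.

jog_arm:
  rows:
    - [[0,0,-0.05,0],[0,0,-0.08,0],[0,0,-0.08,0],[0,0,-0.08,0],[0,0,-0.08,0],[0,0,-0.08,0],[0,0,-0.08,0],[0,0,0,0]]

```text
time: 7.08
tcp_pos: [0.602, -0.2689, 0.0969]
eef_rot: [1.795, 2.577, 0.0]
wrist_force: [0.0, -0.1, -4.6]
gripper_width: 0.179
```

```bash
python3 go.py .602 -.2687 .15 20.3; python3 - <<'E'
from cell import ctrl
import cv2
c=ctrl.capture('side');cv2.imwrite('pics/s3.png',cv2.resize(c['frame'][180:320,270:470],(800,560)))
E
```

```text
t 7.075 tcp [ 0.602  -0.2689  0.0969] tooly 20.29 tilt 0.07 F [ 0.  -0.1 -4.6] w 0.179475815084965 q6 -0.7918520690045374
shift units tool xyz [ 0.002  0.002 -0.885] turn units -0.001
shift after turn [ 0.002  0.002 -0.885]
```

View pics/s3.png

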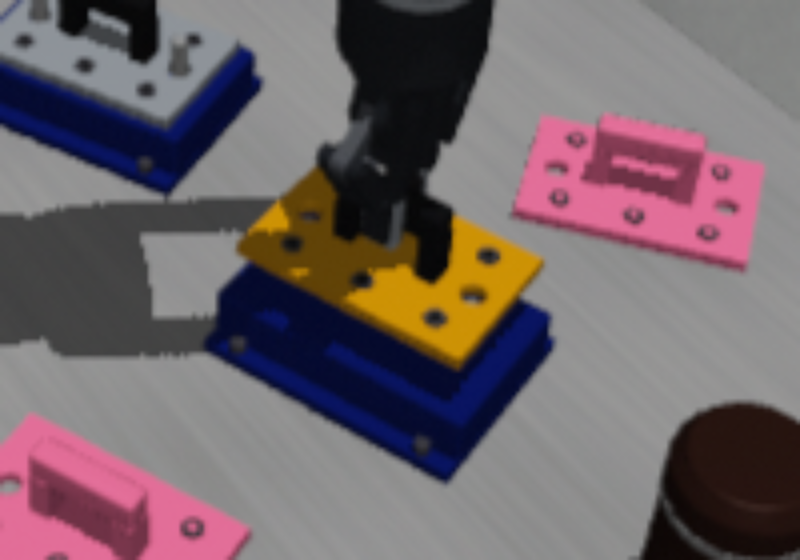

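The plate hangs level at about (390,260). The load is a steady 4.6 N with no side force. I continue up, then across to the mat.

jog_arm:
  rows:
    - [[0,0,-0.1,0],[0,0,-0.15,0],[0,0,-0.25,0],[0,0,-0.35,0],[0,0,-0.35,0],[0,0,-0.3,0],[0,0,-0.2,0],[0,0,0,0]]

```text
time: 8.12
tcp_pos: [0.6022, -0.269, 0.1998]
eef_rot: [1.794, 2.576, 0.001]
wrist_force: [-0.3, -0.4, -6.1]
gripper_width: 0.177
```

jog_arm:
  rows:
    - [[0.1,0.02,0,0],[0.2,0.04,0,0],[0.3,0.06,0,0],[0.4,0.07,0,0],[0.4,0.07,0,0],[0.4,0.07,0,0],[0.4,0.07,0,0],[0.4,0.07,0,0]]

```text
time: 9.12
tcp_pos: [0.5737, -0.1109, 0.1984]
eef_rot: [1.795, 2.578, 0.0]
wrist_force: [-0.1, 0.0, -5.3]
gripper_width: 0.175
```

jog_arm:
  rows:
    - [[0.4,0.07,0,0],[0.4,0.07,0,0],[0.4,0.07,0,0],[0.4,0.07,0,0],[0.4,0.07,0,0],[0.4,0.07,0,0],[0.4,0.07,0,0],[0.4,0.07,0,0]]

```text
time: 10.12
tcp_pos: [0.5383, 0.0806, 0.1985]
eef_rot: [1.795, 2.578, 0.001]
wrist_force: [0.2, -0.0, -4.4]
gripper_width: 0.18
```

jog_arm:
  rows:
    - [[0.4,0.07,0,0],[0.4,0.07,0,0],[0.4,0.07,0,0],[0.4,0.07,0,0],[0.3,0.06,0,0],[0.2,0.04,0,0],[0.1,0.02,0,0],[0,0,0,0]]

```text
time: 11.12
tcp_pos: [0.5157, 0.2112, 0.1983]
eef_rot: [1.795, 2.578, -0.0]
wrist_force: [-0.5, 0.3, -4.8]
gripper_width: 0.175
```

```bash
python3 go.py .511 .241 .031 20.3; python3 - <<'E'
from cell import ctrl
import cv2
c=ctrl.capture('side');cv2.imwrite('pics/s4.png',c['frame'])
E
```

```text
t 11.125 tcp [0.5157 0.2112 0.1983] tooly 20.31 tilt 0.02 F [-0.5  0.3 -4.8] w 0.1750302635178684 q6 0.01384743685625349
shift units tool xyz [0.494 0.1   2.787] turn units 0.002
shift after turn [0.494 0.1   2.787]
```

View pics/s4.png

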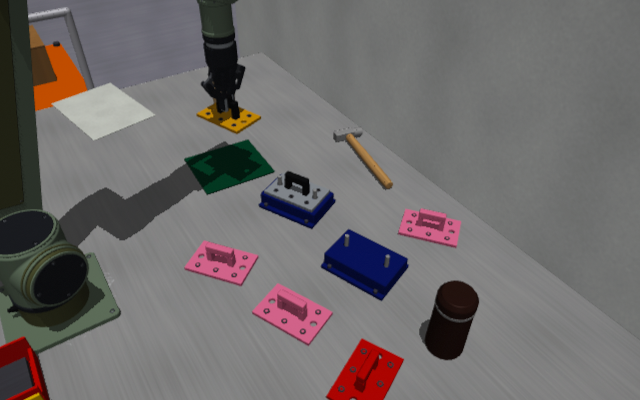

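The plate is held level at (228,117), nearly above the mat. I'll finish the centring and lower it.

jog_arm:
  rows:
    - [[0.25,0.05,0.1,0],[0.25,0.05,0.3,0],[0,0,0.5,0],[0,0,0.5,0],[0,0,0.5,0],[0,0,0.4,0],[0,0,0.2,0],[0,0,0,0]]

```text
time: 12.18
tcp_pos: [0.5105, 0.2415, 0.0476]
eef_rot: [-1.795, -2.577, 0.002]
wrist_force: [0.1, 0.8, -4.3]
gripper_width: 0.177
```

jog_arm:
  rows:
    - [[0,0,0.05,0],[0,0,0.05,0],[0,0,0.05,0],[0,0,0.05,0],[0,0,0,0],[0,0,0,0]]

```text
time: 12.92
tcp_pos: [0.511, 0.2414, 0.0364]
eef_rot: [1.795, 2.578, 0.0]
wrist_force: [-0.7, 0.4, -5.6]
gripper_width: 0.175
```

```bash
python3 go.py .511 .241 .0307 20.3
```

```text
t 12.925 tcp [0.511  0.2414 0.0364] tooly 20.29 tilt 0.01 F [-0.7  0.4 -5.6] w 0.17530403100460942 q6 0.06681276363979775
shift units tool xyz [-0.007 -0.002  0.094] turn units -0.002
shift after turn [-0.007 -0.002  0.094]
```

jog_arm:
  rows:
    - [[0,0,0.03,0],[0,0,0.03,0],[0,0,0.02,0],[0,0,0,0],[0,0,0,0]]

```text
time: 13.55
tcp_pos: [0.5109, 0.2414, 0.0315]
eef_rot: [1.795, 2.578, 0.0]
wrist_force: [0.1, -0.2, -5.9]
gripper_width: 0.176
```

jog_arm:
  rows:
    - [[0,0,0.01,0],[0,0,0.01,0],[0,0,0,0],[0,0,0,0]]

```text
time: 14.05
tcp_pos: [0.511, 0.2414, 0.0307]
eef_rot: [1.795, 2.578, 0.001]
wrist_force: [-1.2, -0.4, -0.7]
gripper_width: 0.18
```

The weight is now on the mat, so I release and retreat upward.

jog_arm:
  rows:
    - [[0,0,0,0],[0,0,0,0],[0,0,0,0],[0,0,0,0],[0,0,0,0],[0,0,0,0],[0,0,0,0],[0,0,0,0]]
  hand: 0

```text
time: 15.05
tcp_pos: [0.5109, 0.2414, 0.0303]
eef_rot: [-1.795, -2.578, -0.0]
wrist_force: [-0.1, 0.6, -0.8]
gripper_width: 1.0
```

jog_arm:
  rows:
    - [[0,0,-0.1,0],[0,0,-0.3,0],[0,0,-0.5,0],[0,0,-0.6,0],[0,0,-0.6,0],[0,0,-0.6,0],[0,0,-0.4,0],[0,0,0,0]]

```text
time: 16.05
tcp_pos: [0.5118, 0.2418, 0.2186]
eef_rot: [1.794, 2.576, 0.007]
wrist_force: [-0.7, 0.3, -0.3]
gripper_width: 0.999
```

```bash
python3 go.py .511 .241 .2 20.3; python3 - <<'E'
from h import *
from cell import ctrl
c=ctrl.capture('side');cv2.imwrite('pics/s5.png',c['frame'])
for n,m in (('side',(228,166)),('top',(218,225))):
    c=ctrl.capture(n); 
    g,_,_=masks(c);k=big(g,m);print(n,rect(c,k,.014))
E
```

```text
t 16.05 tcp [0.5118 0.2418 0.2186] tooly 20.3 tilt 0.29 F [-0.7  0.3 -0.3] w 0.9991207807519051 q6 0.0667826450089435
shift units tool xyz [-0.008 -0.019  0.309] turn units -0.001
shift after turn [-0.008 -0.019  0.309]
side [522.6 213.4  90.2  79.7  19.1]
top [520.3 214.2  93.4  84.8  20.3]
```

View pics/s5.png

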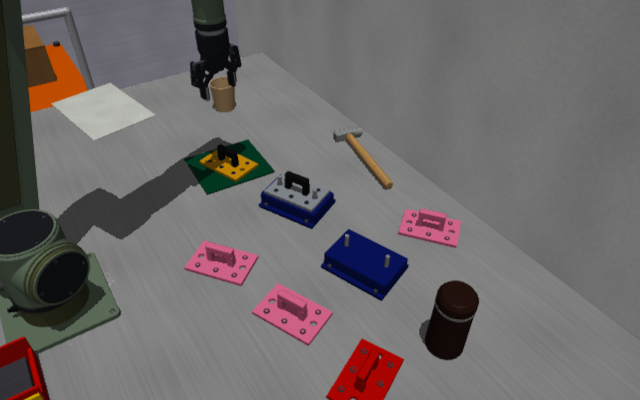

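The gold plate lies flat on the mat at about (229,163), and the grey plate is still seated at (297,195). The colour fit only covered the sunlit part, since its length read about 80 mm instead of 140. I repeat it with the shadowed gold included, then hand in.

```bash
python3 - <<'E'
from h import *
from cell import ctrl
c=ctrl.capture('side')
m=cv2.inRange(cv2.cvtColor(c['frame'],cv2.COLOR_BGR2HSV),(12,130,40),(32,255,255))
m[:, :190]=0;m[:,270:]=0;m[:135]=0;m[190:]=0
ys,xs=np.nonzero(m);r=rect(c,np.stack([xs,ys],1),.014);print(r)
if np.hypot(r[0]-511,r[1]-241)<25: ctrl.close_job();print('handed in')
E
```

```text
[511.6 239.1  98.7 148.9  20.9]
the job is handed in; nothing more can be done
handed in
```

I lifted the gold plate straight up off its pins, carried it over and set it down flat on the green mat. Then I released it, backed the arm off and handed the job in at about 16 s; no verdict was reported.

**Lift:** the plate looked level on the pins. The wrist felt only its weight, about 5 N, with no notable side force.

**Placement:** the last fit puts the plate's middle at (0.512, 0.239), about 2 mm from the measured mat middle at (0.511, 0.241). The load on the wrist dropped to near zero before I opened the fingers, so it was set down rather than dropped.

**Surroundings:** the last picture shows the grey plate still seated, judged by eye rather than measured. The gripper is well clear above.

**Checks that disagreed:**
- The first fit after placing was wrong, with the plate's length reading about 80 mm instead of 140 mm. It had missed the part in the arm's shadow.
- The repeat fit, with the shadow included, came out about 9 mm too large (98.7 x 148.9 mm). The centre and the 20.9° angle still agree with where I released the plate.

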